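# Shut the slide cabinet: drawers home, then lid down

### The arm

A 6-joint arm with a two-finger parallel gripper is mounted at the origin on a cart in front of the work surface, level with it; the furniture and walls round the work are solid. World frame = base frame: x ahead of the robot, y to its left, z up, the work surface at z = 0. Lengths are in m, angles in rad, forces in N, time in s.
With the tool pointing down it reaches from about 0.375 to 0.9 m from the base axis. Payload 3.1 kg.
Tool frame: the origin (TCP) lies between the finger pads; the fingertips stand 17 mm ahead of it and the grasp point (between the pads) lies 2 mm behind it; z points along the fingers, y is the line along which they close (so a half turn about z gives the same grasp; the last joint's range is limited). The gripper opens to 85 mm and grips with 20 to 120 N. Pads are 22 mm wide; open, the fingers measure 114 mm over their backs; the gripper's body (76 mm by 85 mm) begins 54 mm behind the grasp point. The pads swing forward as they close: fully open they stand 13 mm farther back than shut.
Start: joints at [0.969, 0.527, 1.433, -0, 1.181, -0.178], TCP at [0.257, 0.57, 0.248] pointing down, gripper open.
Joint ranges: [-3.08, 3.08], [-0.75, 2.2], [0.22, 2.44], [-1.43, 4.57], [0, 2.65], [-2.85, 2.85]. Speed limits (rad/s): [2.79, 2.79, 3.14, 3.14, 3.14, 3.14].

### API

Orientations are given as a unit quaternion [x, y, z, w].
In Python, from station import sense, vision, order gives the robot as it stands.
- The arm moves only by the shell command python3 -m crank 'ROWS' [OPENING] [FORCE]. ROWS is JSON, a list of rows, each an object with "dp": the shift along the world's x, y, z in units of 30 mm (1.0 is 30 mm), a list of three; "angular": the turn, a rotation vector about the world's x, y, z in degrees, a list of three. In form: [{"dp": [dx, dy, dz], "angular": [ax, ay, az]}, ...]. A call has 1 to 20 rows; each row shifts and turns the commanded pose from where the row before left it; what a row does not reach is not made up. A row lasts 1/10 s, in which the tool goes at most 50 mm and 8.59 degrees, less where a joint would pass 70% of its speed; a pose out of reach is approached as far as the arm can. A call is refused whole if a number of a shift passes 1 or a number of a turn 8.59, either way. A call with a gripper value outside its range is refused whole. OPENING is the closure, from 0 (fully open) to 1 (shut), set as the call begins (- or left out, the last holds). The fingers move at their own pace and stop on an object; FORCE is the grip in N (left out, the last holds). Time passes only in rows, so rows that do not move let the fingers close. It gives the time, the measured TCP pose, the force, the opening and the grip force at its end, in the units of the state.
- sense(): the state, without advancing time (a new reading comes with each control period).
- vision.snapshot(name): name is "side" or "top" or "wrist"; returns a dict with "image" (480x640x3 uint8, blue, green, red), "range_z" (480x640 float32, m along the optical axis (not along the pixel's ray), 0 where there is no reading), "mtx" (3x3 intrinsics, pixels), "dist" ([k1, k2, p1, p2, k3] as OpenCV has them; the pictures are not rectified), "pose" (4x4, takes a point from camera to world coordinates); the wrist camera has in their place "mount" (4x4, takes a point from camera to tool coordinates, whose origin is the TCP and whose axes are the flange's). Camera axes: x right, y down, z forward; pixel columns grow to the right and rows downward; lengths in m; the calibration is good to about 2 mm. A picture is of the moment at which its call begins: read the wrist's pose just before it.
- order.sign_off(): hands the job in; it is judged then, once.
The state is a dict: "t": time; "q": joint angles; "qd": joint speeds; "tau": joint torques, N m; "tcp_pos": TCP position; "tool_rot": TCP orientation; "force": force on the tool from outside, world axes, zero at the start; "ft_torque": the same for the moment, N m; "finger_gap": opening from 0.0 (shut) to 1.0 (fully open); "gripper_force": force on a finger pad.
Only numpy, scipy, OpenCV 4.12 (cv2) and the standard library are available. Lean on these libraries where they do the work, as an engineer would, in place of code of your own. Each camera call takes 0.05 s, during which the arm holds its last target. There are 200 camera calls.

### The job

Put the little wooden slide cabinet away: with the fingertips push both open drawers fully home, then push the lid over and down until it is fully shut. Only push, do not grip, lift or pull out anything; leave the cabinet standing where it is, and leave the bottle, vial, slide box and dish around it alone. Finish clear of everything.

Things in the scene. Friction and masses are not known exactly. Their poses are not given: they have to be found in the camera images.
- slide_cabinet: Small light-wood microscope-slide cabinet standing loose on four rubber feet, 2.5 kg; carcass 130 mm deep (x) x 200 mm wide (y) x 70 mm high. Origin at the centre of its underside; its x axis points from the drawer fronts to the back, y to its left as seen from the front, z up. The front faces roughly towards the robot. Two drawers side by side; on top a shallow open tray, and over that the hinged lid.
- drawer_left (a joint): Left drawer (towards the cabinet's +y): metres that it is pulled out along the cabinet's -x; 0 = fully home (end stop), at most 0.08. Starts 0.025 to 0.05 out. Slides with about 1.5 N of friction and stays where it is left.
- drawer_right (a joint): Right drawer (towards the cabinet's -y): same values and behaviour as the left.
- drawer_left_face (a point): Centre of the outer face of the left drawer's flat wooden front (94 mm wide, 46 mm high, 8 mm thick, no knob, a flat brass label frame on it). Moves with the drawer; its height is 31 mm, and when home it lies 73 mm in front of the cabinet's centre (x = -0.073, y = +0.049 in the cabinet's frame). Axes as the cabinet's.
- drawer_right_face (a point): The same point of the right drawer's front (x = -0.073, y = -0.049 in the cabinet's frame when home).
- lid (a joint): Hinge angle of the wooden lid in rad: 0 = shut (lying flat on the cabinet), 1.57 would be upright; opens no further than 1.5, starts 1.15 to 1.4. The hinge runs along the cabinet's y at its top rear edge. It is stiff: the lid stays where it is left, and a push of about 2.5 N near its free edge moves it. Measured in the cabinet's frame, a point at distance d from the hinge lies at (-d cos, d sin) in (x, z) from point lid_hinge.
- lid_edge (a point): Middle of the free edge of the lid, on its outer surface (the side that is the top when shut and looks to the back when open). The lid is a flat panel 145 mm long from hinge to this edge, 204 mm wide, 6 mm thick; a lip 6 mm thick hangs 20 mm down from the free edge on the inner side and comes to lie in front of the tops of the drawer fronts. Its z axis is the outward normal of the outer surface, x points from the free edge to the hinge. Height 77.5 mm when shut.
- lid_hinge (a point): Middle of the lid's hinge line, fixed on the cabinet: x = +0.065, y = 0, z = 0.0715 in the cabinet's frame; axes as the cabinet's. The lid's inner surface passes through it, its outer surface is 6 mm further out.
- microscope: Fixed obstacle: white stereo microscope, about 330 x 200 mm and 376 mm high, standing beyond the cabinet's right side with its column and side knobs reaching up beside the work; keep gripper and wrist clear of it. Origin on the table near the middle of its foot.
- amber_bottle: Bystander: amber glass dropper bottle with a black rubber bulb, 33 mm across, 95 mm tall, standing left of the cabinet; origin at the centre of its underside.
- red_cap_vial: Bystander: glass vial with a red cap, 18 mm across, 55 mm tall, standing at the cabinet's left front; origin at the centre of its underside.
- white_slide_box: Bystander: closed white plastic slide box, 45 x 88 x 29 mm, lying some way off to the right of the cabinet; origin at the centre of its underside.
- dish: Bystander: clear round dish, 90 mm across, 12 mm high, behind the cabinet; origin at the centre of its underside.

How it is judged:
On the way, in this order (a step that is already met when the one before it is completed fails the run):
1. both drawers are fully home while the lid is still open (value of joint each of drawer_left, drawer_right below 0.003 m and value of joint lid above 0.8 rad), for 0.2 s.
2. the lid is shut (value of joint lid below 0.035 rad), for 0.2 s.
At the end, for the whole second after the job is handed in: Both drawers are within 3 mm of fully home and the lid within 0.035 rad of shut; the cabinet stands at rest and upright within 30 mm of where it stood, and bottle, vial, slide box and dish each stand upright within 20 mm of where they were (value of joint each of drawer_left, drawer_right below 0.003 m and value of joint lid below 0.035 rad and distance of slide_cabinet from where it was at the start of the episode below 0.03 m and angle between slide_cabinet's own z axis and vertical below 0.05 rad and linear speed of slide_cabinet below 0.01 m/s and distance of each of amber_bottle, red_cap_vial, white_slide_box, dish from where it was at the start of the episode below 0.02 m and angle between each of amber_bottle, red_cap_vial, white_slide_box, dish's own z axis and vertical below 0.1 rad); the robot touches nothing.
It fails at once if the cabinet is lifted or tipped (10 mm or 0.12 rad), or shoved more than 40 mm (height (world z) of slide_cabinet above 0.01 m or angle between slide_cabinet's own z axis and vertical above 0.12 rad or distance of slide_cabinet from where it was at the start of the episode above 0.04 m).
It fails at once if a drawer is pulled further out instead of pushed (more than 60 mm out) (value of joint any of drawer_left, drawer_right above 0.06 m).
It fails at once if the fingers straddle a drawer front or the lid panel to grip it (the point between the pads comes inside the wood) ((x of the grasp point in the frame of drawer_left_face between -0.001 and 0.01 m and y of the grasp point in the frame of drawer_left_face between -0.047 and 0.047 m and z of the grasp point in the frame of drawer_left_face between -0.023 and 0.023 m) or (x of the grasp point in the frame of drawer_right_face between -0.001 and 0.01 m and y of the grasp point in the frame of drawer_right_face between -0.047 and 0.047 m and z of the grasp point in the frame of drawer_right_face between -0.023 and 0.023 m) or (x of the grasp point in the frame of lid_edge between -0.001 and 0.145 m and y of the grasp point in the frame of lid_edge between -0.102 and 0.102 m and z of the grasp point in the frame of lid_edge between -0.009 and 0.001 m)).
It fails at once if a bystander is knocked over, lifted or moved more than 30 mm (distance of any of amber_bottle, red_cap_vial, white_slide_box, dish from where it was at the start of the episode above 0.03 m or height (world z) of any of amber_bottle, red_cap_vial, white_slide_box, dish above 0.015 m or angle between any of amber_bottle, red_cap_vial, white_slide_box, dish's own z axis and vertical above 0.4 rad).
It also fails if it takes over 61 s, if anything falls off the work surface, if the arm or the gripper's body presses on something with over 40 N, if the wrist force passes 120 N, or if a joint passes its speed limit or range.

## Working session

There is one attempt and no reset: what is moved stays moved. The work goes in short steps, Python scripts to look and compute and a shell command to move; the robot and the scene stay as the last step left them, time stands still between calls to the robot, and variables do not carry over. Pictures are saved under pics/ and viewed, at most 10 in all, crops included, and the job is handed in when it is done.

```bash
mkdir -p pics
cat > h.py <<'E'
import numpy as np, cv2, pickle
from station import sense, vision, order
def snap(n):
    s=sense(); d=vision.snapshot(n); d['s']=s
    if 'pose' not in d:
        from scipy.spatial.transform import Rotation as R
        T=np.eye(4);T[:3,:3]=R.from_quat(s['tool_rot']).as_matrix();T[:3,3]=s['tcp_pos'];d['pose']=T@np.array(d['mount'])
    return d
def cloud(d):
    K=np.array(d['mtx'],float);D=np.array(d['dist'],float)
    v,u=np.mgrid[0:480,0:640]
    p=cv2.undistortPoints(np.stack([u,v],-1).reshape(-1,1,2).astype(np.float64),K,D).reshape(480,640,2)
    z=d['range_z'].astype(float)
    P=np.stack([p[...,0]*z,p[...,1]*z,z],-1); T=np.array(d['pose'])
    W=P@T[:3,:3].T+T[:3,3]; W[z<=0]=np.nan
    return W
E
python3 - <<'E'
from h import *
for n in ['side','top']:
    d=snap(n); pickle.dump(d,open(n+'.pkl','wb')); cv2.imwrite(f'pics/{n}1.png',d['image']); print(n,np.round(d['pose'],3).tolist())
print(sense())
E
```

```text
side [[0.688, -0.437, 0.579, -0.178], [-0.725, -0.394, 0.565, -0.42], [-0.019, -0.809, -0.588, 0.768], [0.0, 0.0, 0.0, 1.0]]
top [[0.009, -0.995, 0.1, 0.407], [-1.0, -0.01, -0.014, 0.243], [0.015, -0.1, -0.995, 1.057], [0.0, 0.0, 0.0, 1.0]]
{'t': 0.1, 'q': array([ 9.68485663e-01,  5.28386092e-01,  1.43375699e+00, -1.06670029e-05,
        1.18139665e+00, -1.78476255e-01]), 'qd': array([ 0.00044284, -0.00045897, -0.00144404, -0.00043715, -0.00042024,
        0.00067804]), 'tau': array([-5.18874131e-04, -4.43305349e+01, -1.78587037e+01, -2.69235761e-04,
        3.88758257e-03,  4.11789813e-06]), 'tcp_pos': array([0.25665293, 0.56921321, 0.24742898]), 'tool_rot': array([ 2.10332517e-01,  9.77629421e-01, -9.02167361e-04, -3.65921793e-04]), 'force': array([1.08465195, 0.03868603, 0.22193078]), 'ft_torque': array([-0.0049374 , -0.03861558, -0.01131564]), 'gripper_force': 0.0, 'finger_gap': 0.9970334248060777}
```

View pics/side1.png

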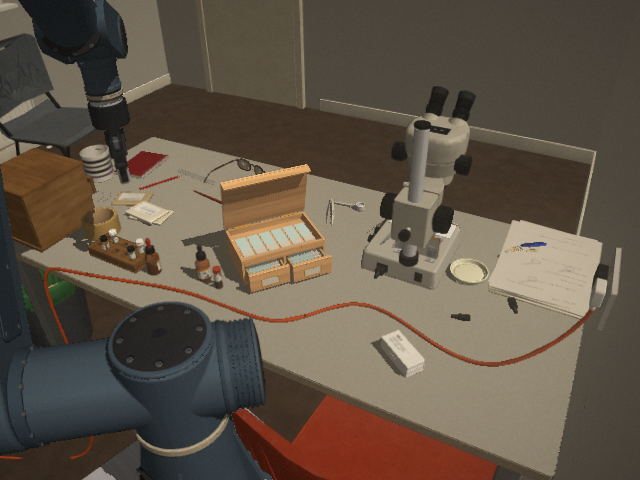

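View pics/top1.png

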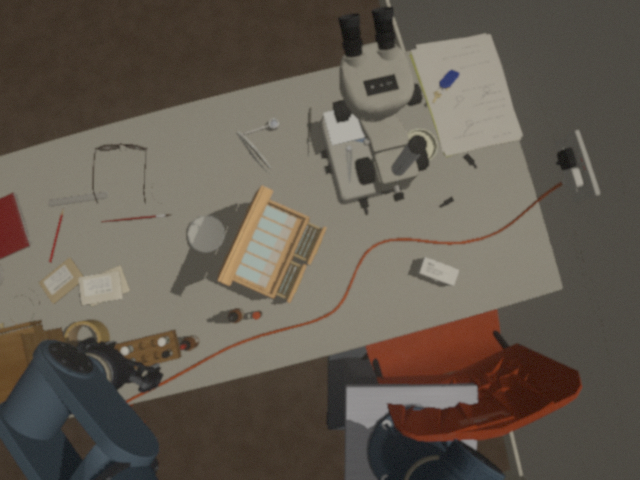

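The side view shows the cabinet at about (275,240) with its lid up and both drawers out. The bottle and vial are at (207,265), and the microscope is to its right. In the top view the cabinet is at (270,245), yawed so that its front looks towards lower right. The dish is at (206,235), the slide box at (438,270), and bottle and vial at (240,316).

Run:
```python
from h import *
for n in ['top','side']:
    d=pickle.load(open(n+'.pkl','rb')); W=cloud(d); hsv=cv2.cvtColor(d['image'],cv2.COLOR_BGR2HSV)
    roi=np.zeros((480,640),bool)
    if n=='top': roi[180:310,210:330]=1
    else: roi[160:295,215:335]=1
    wood=roi&(hsv[...,0]>8)&(hsv[...,0]<25)&(hsv[...,1]>90)&(hsv[...,2]>60)
    P=W[wood];P=P[~np.isnan(P[:,0])]
    print(n,len(P),np.round(np.percentile(P,[1,50,99],axis=0),3).tolist(), np.histogram(P[:,2],bins=np.arange(0,.24,.01))[0].tolist())
    for lo,hi in [(.045,.06),(.062,.078),(.16,.25)]:
        q=P[(P[:,2]>lo)&(P[:,2]<hi)]
        if len(q)<10: continue
        r=cv2.minAreaRect(q[:,:2].astype(np.float32)); print(lo,hi,len(q),r, np.round(cv2.boxPoints(r),3).tolist(), q[:,2].max().round(3))
    # bystanders
    A=W.reshape(-1,3)
    if n=='top':
        for nm,(x0,x1,y0,y1) in dict(bottlevial=(200,270,303,326),box=(415,465,255,290),scope=(300,440,0,215),dish=(180,228,210,258)).items():
            q=W[y0:y1,x0:x1].reshape(-1,3);q=q[q[:,2]>.008]
            print(nm,np.round(np.nanpercentile(q,[1,99],axis=0),3).tolist())
```

```text
top 3217 [[0.363, 0.224, 0.002], [0.463, 0.339, 0.072], [0.576, 0.422, 0.216]] [33, 139, 4, 6, 32, 1011, 206, 298, 0, 2, 1, 6, 6, 13, 12, 19, 19, 21, 19, 19, 262, 1076, 0]
0.045 0.06 1017 ((0.4316611588001251, 0.32771360874176025), (0.14632688462734222, 0.2529881000518799), 66.28412628173828) [[0.28600001335144043, 0.31200000643730164], [0.5180000066757202, 0.20999999344348907], [0.5770000219345093, 0.3440000116825104], [0.3449999988079071, 0.44600000977516174]] 0.06
0.062 0.078 465 ((0.4698091745376587, 0.3339146673679352), (0.10046408325433731, 0.19825977087020874), 66.2191390991211) [[0.35899999737739563, 0.328000009059906], [0.5400000214576721, 0.24799999594688416], [0.5809999704360962, 0.3400000035762787], [0.39899998903274536, 0.41999998688697815]] 0.076
0.16 0.25 1416 ((0.488534152507782, 0.3775109052658081), (0.0384807288646698, 0.20220930874347687), 66.24162292480469) [[0.3880000114440918, 0.4009999930858612], [0.5730000138282776, 0.3190000057220459], [0.5889999866485596, 0.3540000021457672], [0.40400001406669617, 0.4359999895095825]] 0.219
bottlevial [[0.301, 0.359, 0.009],
[... 563 characters left out ...]
20600000023841858], [0.593999981880188, 0.36899998784065247], [0.36000001430511475, 0.47200000286102295]] 0.06
0.062 0.078 1115 ((0.4784304201602936, 0.3514184057712555), (0.1445188671350479, 0.2022969126701355), 67.38565063476562) [[0.3569999933242798, 0.3240000009536743], [0.5440000295639038, 0.2460000067949295], [0.6000000238418579, 0.3790000081062317], [0.4129999876022339, 0.4569999873638153]] 0.078
0.16 0.25 1731 ((0.48900654911994934, 0.3761296570301056), (0.03969038650393486, 0.2048465609550476), 66.81298828125) [[0.3869999945163727, 0.39800000190734863], [0.574999988079071, 0.3179999887943268], [0.5910000205039978, 0.3540000021457672], [0.40299999713897705, 0.4350000023841858]] 0.217
```

```bash
cat >> h.py <<'E'
PSI=np.radians(66.2); C=np.array([.476,.347])
ex=np.array([np.cos(PSI),np.sin(PSI)]); ey=np.array([-ex[1],ex[0]])
def cab(W):
    r=W[...,:2]-C; return np.stack([r@ex,r@ey,W[...,2]],-1)
E
python3 - <<'E'
from h import *
f=lambda q:np.round(np.nanpercentile(q,[1,5,50,95,99],axis=0),3).tolist()
for n in ['top','side']:
    d=pickle.load(open(n+'.pkl','rb')); P=cab(cloud(d)).reshape(-1,3); P=P[~np.isnan(P).any(1)]
    x,y,z=P.T
    print(n)
    for s in (1,-1):
        m=(z>.045)&(z<.06)&(y*s>.01)&(y*s<.09)&(x<-.06)&(x>-.16); print(' drawer',s,f(P[m])[0:3])
        m=(z>.02)&(z<.04)&(y*s>.01)&(y*s<.09)&(x<-.06)&(x>-.16); print('  face',m.sum(),f(P[m])[:3] if m.any() else '')
    m=(z>.066)&(z<.08)&(abs(x)<.09)&(abs(y)<.12); print(' carcass top',f(P[m]))
    m=(z>.1)&(z<.23)&(abs(y)<.12)&(x>-.03)&(x<.1); L=P[m]; print(' lid',f(L))
    m=(z>.1)&(z<.19)&(abs(y)<.09)&(x>-.01)&(x<.1); L=P[m]
    if len(L)>50: k=np.polyfit(L[:,2],L[:,0],1); print(' lidfit inner x(z)',k,'angle',np.arctan2(1,-k[0]),'x at .0715',np.polyval(k,.0715))
    for lo,hi in [(.02,.1),(.1,.2),(.2,.3),(.3,.4)]:
        m=(z>lo)&(z<hi)&(y<-.12)&(y>-.6)&(x>-.1)&(x<.4); 
        if m.any(): print(' scope',lo,m.sum(),f(P[m]))
    if n=='top':
        m=(z>.02)&(z<.11)&(y>.115)&(y<.25)&(abs(x)<.15); print(' bottles',f(P[m]))
E
```

```text
top
 drawer 1 [[-0.102, 0.011, 0.045], [-0.102, 0.014, 0.047], [-0.098, 0.051, 0.055]]
  face 50 [[-0.103, 0.013, 0.02], [-0.103, 0.015, 0.022], [-0.08, 0.049, 0.031]]
 drawer -1 [[-0.109, -0.089, 0.046], [-0.109, -0.087, 0.051], [-0.105, -0.051, 0.055]]
  face 87 [[-0.11, -0.087, 0.02], [-0.109, -0.087, 0.021], [-0.077, -0.057, 0.033]]
 carcass top [[-0.064, -0.099, 0.067], [-0.064, -0.098, 0.067], [-0.058, -0.0, 0.071], [0.03, 0.098, 0.074], [0.071, 0.099, 0.078]]
 lid [[0.014, -0.099, 0.109], [0.015, -0.091, 0.148], [0.028, 0.002, 0.211], [0.055, 0.092, 0.215], [0.064, 0.1, 0.216]]
 lidfit inner x(z) [-0.2353086   0.08964187] angle 1.3396919377820096 x at .0715 0.07281730888663446
 scope 0.02 2094 [[-0.099, -0.359, 0.024], [-0.096, -0.346, 0.034], [-0.06, -0.291, 0.053], [-0.004, -0.215, 0.058], [0.007, -0.195, 0.066]]
 scope 0.1 31 [[-0.1, -0.312, 0.18], [-0.099, -0.311, 0.182], [-0.09, -0.298, 0.189], [-0.078, -0.291, 0.197], [-0.076, -0.29, 0.198]]
 scope 0.2 785 [[-0.099, -0.36, 0.203], [-0.096, -0.328, 0.207], [-0.051, -0.292, 0.263], [-0.022, -0.276, 0.298], [-0.011, -0.272,
[... 676 characters left out ...]
[0.053, 0.005, 0.07], [0.07, 0.098, 0.078], [0.072, 0.1, 0.08]]
 lid [[0.015, -0.1, 0.101], [0.018, -0.09, 0.106], [0.048, 0.005, 0.162], [0.061, 0.094, 0.213], [0.063, 0.102, 0.214]]
 lidfit inner x(z) [-0.23412361  0.08539789] angle 1.3408150539438008 x at .0715 0.06865805292390145
 scope 0.02 356 [[-0.099, -0.35, 0.025], [-0.098, -0.283, 0.03], [-0.067, -0.246, 0.052], [-0.027, -0.206, 0.055], [-0.021, -0.194, 0.059]]
 scope 0.2 433 [[-0.093, -0.306, 0.22], [-0.088, -0.3, 0.229], [-0.059, -0.289, 0.257], [-0.042, -0.275, 0.296], [-0.036, -0.271, 0.299]]
 scope 0.3 1497 [[-0.098, -0.46, 0.301], [-0.093, -0.449, 0.305], [-0.055, -0.4, 0.321], [-0.005, -0.317, 0.358], [0.006, -0.293, 0.361]]
```

```bash
python3 -m crank '[{"dp":[0.31,-0.97,0],"angular":[0,0,0]},{"dp":[0.31,-0.97,0],"angular":[0,0,0]},{"dp":[0.31,-0.97,0],"angular":[0,0,0]},{"dp":[0.31,-0.97,0],"angular":[0,0,0]},{"dp":[0.31,-0.97,0],"angular":[0,0,0]},{"dp":[0.31,-0.97,0],"angular":[0,0,0]},{"dp":[0.31,-0.97,0],"angular":[0,0,0]},{"dp":[0.31,-0.97,0],"angular":[0,0,0]},{"dp":[0.31,-0.97,0],"angular":[0,0,0]},{"dp":[0.31,-0.97,0],"angular":[0,0,0]},{"dp":[0.31,-0.97,0],"angular":[0,0,0]},{"dp":[0.31,-0.97,0],"angular":[0,0,0]},{"dp":[0,0,-0.8],"angular":[0,0,0]},{"dp":[0,0,-0.8],"angular":[0,0,0]},{"dp":[0,0,-0.8],"angular":[0,0,0]},{"dp":[0,0,-0.8],"angular":[0,0,0]},{"dp":[0,0,0],"angular":[0,0,0]}]' 1 20
python3 - <<'E'
from h import *
s=sense();print(cab(s['tcp_pos']))
E
```

```text
t: 1.8
tcp_pos: [0.3666, 0.2198, 0.1501]
tool_rot: [0.21, 0.978, -0.002, -0.003]
force: [-0.5, 0.5, -0.1]
finger_gap: 0.007
gripper_force: 0.0
[-0.16056404  0.04877706  0.15007086]
```

```bash
python3 -m crank '[{"dp":[0,0,-0.94],"angular":[0,0,0]},{"dp":[0,0,-0.94],"angular":[0,0,0]},{"dp":[0,0,-0.94],"angular":[0,0,0]},{"dp":[0,0,-0.94],"angular":[0,0,0]},{"dp":[0.2,0.46,0],"angular":[0,0,0]},{"dp":[0.2,0.46,0],"angular":[0,0,0]},{"dp":[0,0,0],"angular":[0,0,0]}]'
python3 - <<'E'
from h import *
s=sense();print(cab(s['tcp_pos']))
d=snap('side');cv2.imwrite('pics/side2.png',cv2.resize(d['image'][150:330,180:420],None,fx=3,fy=3))
E
```

```text
t: 2.5
tcp_pos: [0.3829, 0.2497, 0.0401]
tool_rot: [0.21, 0.978, 0.001, 0.002]
force: [-0.0, -0.2, 0.4]
finger_gap: -0.004
gripper_force: 0.0
[-0.12659803  0.04594542  0.04009113]
```

View pics/side2.png

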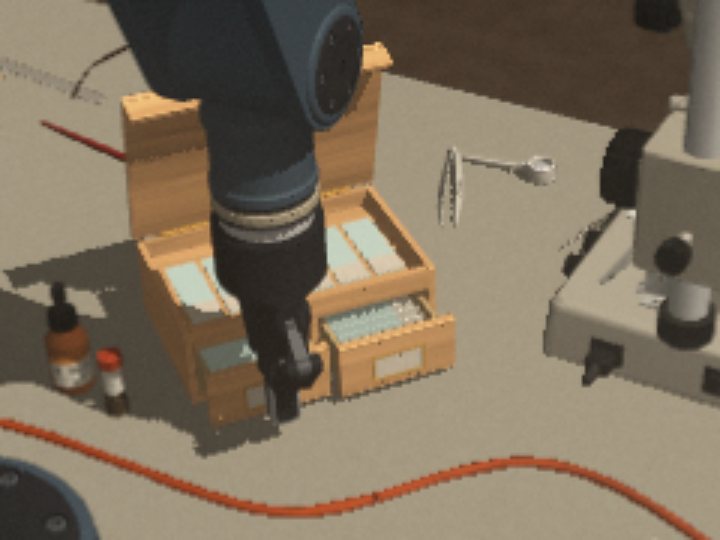

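The picture shows the closed fingertips (285,405) just in front of the left drawer, and the vial and bottle are well clear at (110,380). I'll push now.

```bash
python3 -m crank '[{"dp":[0.07,0.15,0],"angular":[0,0,0]},{"dp":[0.07,0.15,0],"angular":[0,0,0]},{"dp":[0.07,0.15,0],"angular":[0,0,0]},{"dp":[0.07,0.15,0],"angular":[0,0,0]},{"dp":[0.07,0.15,0],"angular":[0,0,0]},{"dp":[0.07,0.15,0],"angular":[0,0,0]},{"dp":[0.03,0.08,0],"angular":[0,0,0]},{"dp":[0,0,0],"angular":[0,0,0]}]'
python3 - <<'E'
from h import *
s=sense();print(cab(s['tcp_pos']),s['force'][:2]@ex)
E
```

```text
t: 3.35
tcp_pos: [0.3944, 0.278, 0.0394]
tool_rot: [0.21, 0.978, 0.0, 0.0]
force: [-0.8, 0.7, -0.1]
finger_gap: -0.005
gripper_force: 0.0
[-0.09606634  0.04682074  0.03944095] 0.2852161331266508
```

```bash
cat >> h.py <<'E'
def faces():
    for n in ['top','side']:
        P=cab(cloud(snap(n))).reshape(-1,3); P=P[~np.isnan(P).any(1)]; x,y,z=P.T
        for s in (1,-1):
            for lo,hi in ((.005,.03),(.065,.095)):
                m=(z>.022)&(z<.057)&(y*s>lo)&(y*s<hi)&(x<-.062)&(x>-.14)
                print(n,s,lo,m.sum(),np.round(np.percentile(x[m],[2,5,10,50]),4) if m.sum()>5 else '')
        m=(z>.066)&(z<.073)&(abs(y)<.1)&(abs(x)<.08);print(' front edge',np.percentile(x[m],[1,3]).round(4))
E
python3 -c "
from h import *
faces()"
```

```text
top 1 0.005 1 
top 1 0.065 0 
top -1 0.005 41 [-0.097  -0.0957 -0.0879 -0.0762]
top -1 0.065 109 [-0.1087 -0.1082 -0.1072 -0.0911]
 front edge [-0.0644 -0.064 ]
side 1 0.005 76 [-0.084  -0.0838 -0.0835 -0.0808]
side 1 0.065 200 [-0.0846 -0.0841 -0.0837 -0.0812]
side -1 0.005 217 [-0.109  -0.1083 -0.1076 -0.1044]
side -1 0.065 225 [-0.1088 -0.1079 -0.1074 -0.1041]
 front edge [-0.0652 -0.0637]
```

```bash
python3 -m crank '[{"dp":[0.05,0.12,0],"angular":[0,0,0]},{"dp":[0.05,0.12,0],"angular":[0,0,0]},{"dp":[0.03,0.06,0],"angular":[0,0,0]},{"dp":[0,0,0],"angular":[0,0,0]},{"dp":[0,0,0],"angular":[0,0,0]}]'
python3 - <<'E'
from h import *
s=sense();print(cab(s['tcp_pos']),s['force'][:2]@ex)
E
python3 -m crank '[{"dp":[0.03,0.06,0],"angular":[0,0,0]},{"dp":[0,0,0],"angular":[0,0,0]}]'
python3 - <<'E'
from h import *
s=sense();print(cab(s['tcp_pos']),s['force'][:2]@ex)
E
python3 -m crank '[{"dp":[0.03,0.06,0],"angular":[0,0,0]},{"dp":[0,0,0],"angular":[0,0,0]}]'
python3 - <<'E'
from h import *
s=sense();print(cab(s['tcp_pos']),s['force'][:2]@ex)
faces()
E
```

```text
t: 3.95
tcp_pos: [0.3925, 0.2816, 0.0397]
tool_rot: [0.21, 0.978, -0.005, -0.005]
force: [-5.7, -19.4, 12.7]
finger_gap: 0.001
gripper_force: 0.7
[-0.09357313  0.05000194  0.0397498 ] -19.999654616859598
t: 4.15
tcp_pos: [0.3924, 0.2822, 0.0398]
tool_rot: [0.21, 0.978, -0.007, -0.006]
force: [-5.5, -25.2, 15.8]
finger_gap: -0.004
gripper_force: 0.7
[-0.09306539  0.05032442  0.03981214] -25.27434565810886
t: 4.35
tcp_pos: [0.3923, 0.2833, 0.0398]
tool_rot: [0.21, 0.978, -0.008, -0.007]
force: [-5.9, -28.3, 18.0]
finger_gap: -0.001
gripper_force: 0.6
[-0.09208354  0.05090972  0.03982798] -28.226728179469525
top 1 0.005 0 
top 1 0.065 0 
top -1 0.005 26 [-0.1076 -0.1068 -0.1055 -0.0726]
top -1 0.065 113 [-0.1081 -0.1076 -0.1067 -0.0905]
 front edge [-0.0634 -0.0632]
side 1 0.005 99 [-0.0812 -0.0806 -0.0797 -0.0774]
side 1 0.065 187 [-0.0809 -0.0803 -0.0797 -0.0771]
side -1 0.005 205 [-0.1077 -0.107  -0.1066 -0.1033]
side -1 0.065 221 [-0.1078 -0.1072 -0.1066 -0.1035]
 front edge [-0.0642 -0.063 ]
```

A 28 N force with an upward part means the gripper's knuckles are meeting the carcass's top edge. I'll back off and tilt the tool so the fingertips lead.

```bash
python3 -m crank '[{"dp":[-0.2,-0.46,0],"angular":[0,0,0]},{"dp":[-0.2,-0.46,0],"angular":[0,0,0]},{"dp":[-0.1,-0.23,0],"angular":[7.6,-3.35,0]},{"dp":[0,0,0],"angular":[7.6,-3.35,0]},{"dp":[0,0,0],"angular":[7.6,-3.35,0]},{"dp":[0,0,0],"angular":[0,0,0]}]'
python3 - <<'E'
from h import *
from scipy.spatial.transform import Rotation as R
s=sense();print(cab(s['tcp_pos']),s['force'][:2]@ex)
print(R.from_quat(s['tool_rot']).as_matrix()[:,2])
faces()
E
```

```text
t: 5.05
tcp_pos: [0.3771, 0.2696, 0.0373]
tool_rot: [0.204, 0.974, 0.098, -0.006]
force: [-0.6, -0.4, -0.0]
finger_gap: -0.001
gripper_force: 0.0
[-0.1106783   0.05925557  0.03733808] -0.6306525304928469
[ 0.02749767  0.19263851 -0.98088444]
top 1 0.005 48 [-0.0806 -0.0806 -0.0805 -0.0766]
top 1 0.065 45 [-0.0797 -0.0797 -0.0796 -0.0755]
top -1 0.005 91 [-0.1083 -0.1077 -0.1069 -0.0895]
top -1 0.065 117 [-0.1082 -0.1076 -0.1065 -0.0883]
 front edge [-0.0634 -0.0631]
side 1 0.005 84 [-0.0797 -0.0795 -0.0791 -0.0775]
side 1 0.065 235 [-0.1213 -0.1184 -0.1163 -0.078 ]
side -1 0.005 200 [-0.1079 -0.1071 -0.1066 -0.1039]
side -1 0.065 216 [-0.1077 -0.1073 -0.1068 -0.1041]
 front edge [-0.0631 -0.0627]
```

```bash
cat >> h.py <<'E'
from scipy.spatial.transform import Rotation as R
def rep(a):
    """remaining turn (deg) to tool down, tool y at heading a deg"""
    s=sense(); a=np.radians(a); y=np.array([np.cos(a),np.sin(a),0]); z=np.array([0,0,-1.]); x=np.cross(y,z)
    print('cab',cab(s['tcp_pos']).round(4),'Fx',round(float(s['force'][:2]@ex),1),'F',s['force'].round(1),'turn',np.degrees((R.from_matrix(np.c_[x,y,z])*R.from_quat(s['tool_rot']).inv()).as_rotvec()).round(2),'q',s['q'].round(2))
E
python3 -c "
from h import *
rep(66.2);rep(156.2);rep(-23.8)"
```

```text
cab [-0.1097  0.0586  0.0375] Fx 0.9 F [-0.1  1.1 -0.2] turn [-11.05   1.71  -0.29] q [ 0.27  0.71  2.07  0.58  0.33 -1.45]
cab [-0.1097  0.0586  0.0375] Fx 0.9 F [-0.1  1.1 -0.2] turn [-10.01  -7.33  89.39] q [ 0.27  0.71  2.07  0.58  0.33 -1.45]
cab [-0.1097  0.0586  0.0375] Fx 0.9 F [-0.1  1.1 -0.2] turn [ -7.34  10.02 -89.98] q [ 0.27  0.71  2.07  0.58  0.33 -1.45]
```

```bash
python3 -m crank '[{"dp":[0,0,0],"angular":[-5.5,0.85,0]},{"dp":[0,0,0],"angular":[-5.5,0.85,0]},{"dp":[0,0,0.5],"angular":[0,0,0]},{"dp":[0,0,0],"angular":[0,0,0]}]';python3 -c "
from h import *
rep(66.2);rep(156.2);rep(-23.8)"
```

```text
t: 5.55
tcp_pos: [0.3765, 0.2734, 0.053]
tool_rot: [0.201, 0.979, 0.04, -0.006]
force: [-0.2, 0.6, -0.2]
finger_gap: -0.003
gripper_force: 0.0
cab [-0.1075  0.0614  0.053 ] Fx 0.4 F [-0.2  0.6 -0.2] turn [-4.67  0.24 -0.62] q [ 0.34  0.67  2.01  0.18  0.43 -0.99]
cab [-0.1075  0.0614  0.053 ] Fx 0.4 F [-0.2  0.6 -0.2] turn [-3.85 -3.48 89.32] q [ 0.34  0.67  2.01  0.18  0.43 -0.99]
cab [-0.1075  0.0614  0.053 ] Fx 0.4 F [-0.2  0.6 -0.2] turn [ -3.49   3.86 -90.57] q [ 0.34  0.67  2.01  0.18  0.43 -0.99]
```

```bash
python3 -m crank '[{"dp":[0.2,-0.09,0],"angular":[-4.5,0.2,0]},{"dp":[0.2,-0.09,0],"angular":[0,0,-8.3]},{"dp":[0,0,0],"angular":[0,0,-8.3]},{"dp":[0,0,0],"angular":[0,0,-8.3]},{"dp":[0,0,0],"angular":[0,0,-8.3]},{"dp":[0,0,0],"angular":[0,0,-8.3]},{"dp":[0,0,0],"angular":[0,0,-8.3]},{"dp":[0,0,0],"angular":[0,0,-8.3]},{"dp":[0,0,0],"angular":[0,0,-8.3]},{"dp":[0,0,0],"angular":[0,0,-8.3]},{"dp":[0,0,0],"angular":[0,0,-8.3]},{"dp":[0,0,0],"angular":[0,0,-8.3]},{"dp":[0,0,0],"angular":[0,0,0]}]';python3 -c "
from h import *
rep(-23.8)
d=snap('side');cv2.imwrite('pics/side3.png',cv2.resize(d['image'][150:330,180:420],None,fx=3,fy=3))"
```

```text
t: 6.85
tcp_pos: [0.3872, 0.2669, 0.0516]
tool_rot: [0.842, 0.54, 0.002, -0.0]
force: [0.3, -1.4, -0.5]
finger_gap: -0.001
gripper_force: 0.0
cab [-0.1091  0.0489  0.0516] Fx -1.1 F [ 0.3 -1.4 -0.5] turn [-0.19  0.19  0.8 ] q [0.36 0.68 1.97 0.   0.49 0.79]
```

View pics/side3.png

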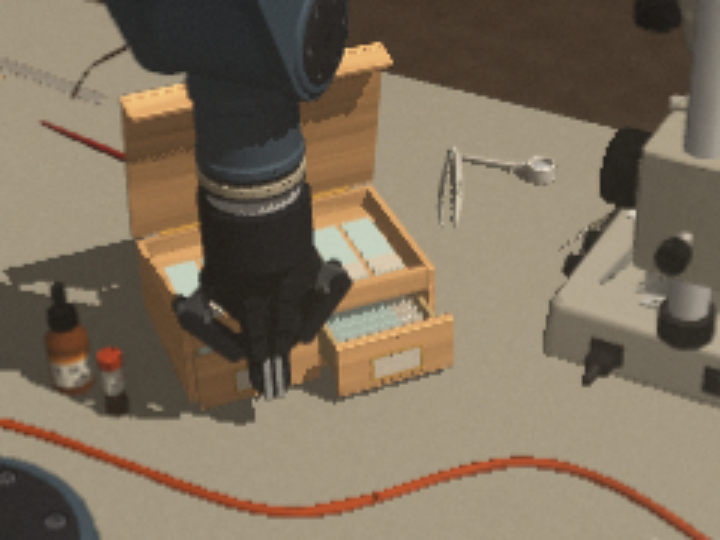

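The knuckles now spread along the cabinet's width, at (185,305) and (345,275). Tips at (272,385) are in front of the left drawer.

```bash
python3 -m crank '[{"dp":[0,0,-0.2],"angular":[0,0,0]},{"dp":[0.1,0.23,0],"angular":[0,0,0]},{"dp":[0.1,0.23,0],"angular":[0,0,0]},{"dp":[0.07,0.15,0],"angular":[0,0,0]},{"dp":[0.03,0.06,0],"angular":[0,0,0]},{"dp":[0.03,0.06,0],"angular":[0,0,0]},{"dp":[0,0,0],"angular":[0,0,0]}]' >/dev/null; python3 -c "
from h import *
rep(-23.8)";python3 -m crank '[{"dp":[0.03,0.06,0],"angular":[0,0,0]},{"dp":[0,0,0],"angular":[0,0,0]}]' >/dev/null; python3 -c "
from h import *
rep(-23.8);faces()"
```

```text
cab [-0.085   0.0489  0.0459] Fx -0.4 F [-0.4 -0.2  0.4] turn [-0.23  0.18  0.8 ] q [0.4  0.7  1.92 0.   0.52 0.82]
cab [-0.0833  0.0489  0.046 ] Fx -0.6 F [-0.9 -0.3 -0. ] turn [-0.22  0.15  0.81] q [0.4  0.71 1.91 0.   0.52 0.83]
top 1 0.005 0 
top 1 0.065 0 
top -1 0.005 24 [-0.1082 -0.108  -0.1075 -0.076 ]
top -1 0.065 111 [-0.1081 -0.1073 -0.1062 -0.0884]
 front edge [-0.0634 -0.063 ]
side 1 0.005 131 [-0.075  -0.0742 -0.0739 -0.0715]
side 1 0.065 174 [-0.0749 -0.0744 -0.0737 -0.0716]
side -1 0.005 206 [-0.1083 -0.1078 -0.107  -0.104 ]
side -1 0.065 225 [-0.1081 -0.1074 -0.1068 -0.1038]
 front edge [-0.0638 -0.0627]
```

```bash
for i in 1; do python3 -m crank '[{"dp":[0.02,0.04,0],"angular":[0,0,0]},{"dp":[0,0,0],"angular":[0,0,0]}]' >/dev/null; python3 -c "
from h import *
rep(-23.8)"; done; python3 -m crank '[{"dp":[0.02,0.04,0],"angular":[0,0,0]},{"dp":[0,0,0],"angular":[0,0,0]}]' >/dev/null; python3 -c "
from h import *
rep(-23.8)"; python3 -m crank '[{"dp":[0.02,0.04,0],"angular":[0,0,0]},{"dp":[0,0,0],"angular":[0,0,0]}]' >/dev/null; python3 -c "
from h import *
rep(-23.8);faces()"
```

```text
cab [-0.082   0.0489  0.0459] Fx -1.1 F [-1.  -0.7  1. ] turn [-0.21  0.14  0.81] q [0.4  0.71 1.91 0.   0.52 0.83]
cab [-0.0805  0.0488  0.0459] Fx -0.6 F [-1.3 -0.1  0.1] turn [-0.21  0.15  0.8 ] q [0.41 0.71 1.91 0.   0.53 0.83]
cab [-0.08    0.0488  0.0459] Fx -4.9 F [-1.  -4.9  1.6] turn [-0.14  0.09  0.77] q [0.41 0.71 1.9  0.   0.53 0.83]
top 1 0.005 0 
top 1 0.065 0 
top -1 0.005 25 [-0.1082 -0.108  -0.1077 -0.1039]
top -1 0.065 110 [-0.1082 -0.1075 -0.1066 -0.0897]
 front edge [-0.0633 -0.0631]
side 1 0.005 131 [-0.0717 -0.0709 -0.0705 -0.068 ]
side 1 0.065 175 [-0.0716 -0.0711 -0.0704 -0.0682]
side -1 0.005 200 [-0.1078 -0.1073 -0.1067 -0.104 ]
side -1 0.065 218 [-0.1075 -0.1072 -0.1065 -0.1037]
 front edge [-0.0638 -0.063 ]
```

```bash
python3 -m crank '[{"dp":[-0.34,-0.76,0],"angular":[0,0,0]},{"dp":[-0.34,-0.76,0],"angular":[0,0,0]},{"dp":[0.75,-0.33,0],"angular":[0,0,0]},{"dp":[0.75,-0.33,0],"angular":[0,0,0]},{"dp":[0.75,-0.33,0],"angular":[0,0,0]},{"dp":[0.75,-0.33,0],"angular":[0,0,0]},{"dp":[0,0,0],"angular":[0,0,0]},{"dp":[0.1,0.23,0],"angular":[0,0,0]},{"dp":[0.07,0.15,0],"angular":[0,0,0]},{"dp":[0.07,0.15,0],"angular":[0,0,0]},{"dp":[0.07,0.15,0],"angular":[0,0,0]},{"dp":[0,0,0],"angular":[0,0,0]}]' >/dev/null; python3 -c "
from h import *
rep(-23.8);faces()"
```

```text
cab [-0.1058 -0.049   0.0459] Fx 0.2 F [ 0.   0.2 -0.6] turn [-0.24  0.16  0.73] q [0.24 0.73 1.81 0.01 0.6  0.66]
top 1 0.005 20 [-0.0715 -0.0713 -0.0705 -0.0665]
top 1 0.065 50 [-0.0713 -0.0707 -0.0707 -0.0673]
top -1 0.005 4 
top -1 0.065 0 
 front edge [-0.0627 -0.0625]
side 1 0.005 144 [-0.071  -0.0707 -0.0703 -0.068 ]
side 1 0.065 180 [-0.0722 -0.0715 -0.0706 -0.0683]
side -1 0.005 164 [-0.0967 -0.096  -0.0956 -0.0931]
side -1 0.065 127 [-0.0978 -0.0971 -0.0964 -0.094 ]
 front edge [-0.0634 -0.0628]
```

Moving well. I'll push the right drawer another 21 mm, then take small steps up to the stop.

```bash
python3 -m crank '[{"dp":[0.07,0.15,0],"angular":[0,0,0]},{"dp":[0.07,0.15,0],"angular":[0,0,0]},{"dp":[0.07,0.15,0],"angular":[0,0,0]},{"dp":[0.07,0.15,0],"angular":[0,0,0]},{"dp":[0.03,0.06,0],"angular":[0,0,0]},{"dp":[0,0,0],"angular":[0,0,0]},{"dp":[0.03,0.06,0],"angular":[0,0,0]},{"dp":[0,0,0],"angular":[0,0,0]}]' >/dev/null; python3 -c "
from h import *
rep(-23.8)";python3 -m crank '[{"dp":[0.02,0.05,0],"angular":[0,0,0]},{"dp":[0,0,0],"angular":[0,0,0]}]' >/dev/null; python3 -c "
from h import *
rep(-23.8);faces()"
```

```text
cab [-0.0824 -0.0507  0.046 ] Fx -0.4 F [-0.2 -0.4 -0.1] turn [-0.24  0.21  0.82] q [0.27 0.74 1.77 0.01 0.63 0.7 ]
cab [-0.0809 -0.0507  0.0459] Fx -1.2 F [-0.4 -1.1 -0.2] turn [-0.23  0.21  0.82] q [0.27 0.74 1.76 0.   0.63 0.7 ]
top 1 0.005 0 
top 1 0.065 29 [-0.0707 -0.0707 -0.0706 -0.0664]
top -1 0.005 0 
top -1 0.065 0 
 front edge [-0.0625 -0.062 ]
side 1 0.005 145 [-0.0726 -0.0717 -0.0705 -0.0681]
side 1 0.065 177 [-0.0725 -0.0718 -0.0711 -0.0687]
side -1 0.005 134 [-0.0728 -0.072  -0.0713 -0.0689]
side -1 0.065 119 [-0.0725 -0.0717 -0.0712 -0.0694]
 front edge [-0.0633 -0.0626]
```

```bash
python3 -m crank '[{"dp":[0.02,0.04,0],"angular":[0,0,0]},{"dp":[0,0,0],"angular":[0,0,0]}]' >/dev/null; python3 -c "
from h import *
rep(-23.8)";python3 -m crank '[{"dp":[0.02,0.04,0],"angular":[0,0,0]},{"dp":[0,0,0],"angular":[0,0,0]}]' >/dev/null; python3 -c "
from h import *
rep(-23.8);faces()"
```

```text
cab [-0.0798 -0.0506  0.046 ] Fx -1.9 F [-0.3 -1.9  0.3] turn [-0.21  0.19  0.8 ] q [0.27 0.74 1.76 0.   0.64 0.7 ]
cab [-0.0797 -0.0506  0.046 ] Fx -6.7 F [-0.8 -7.   2.5] turn [-0.1   0.09  0.74] q [0.27 0.74 1.76 0.   0.64 0.7 ]
top 1 0.005 0 
top 1 0.065 23 [-0.0705 -0.0705 -0.0701 -0.0659]
top -1 0.005 0 
top -1 0.065 0 
 front edge [-0.0625 -0.0616]
side 1 0.005 133 [-0.0715 -0.0707 -0.0704 -0.0682]
side 1 0.065 175 [-0.0717 -0.0712 -0.0707 -0.0681]
side -1 0.005 138 [-0.0715 -0.0709 -0.0701 -0.0679]
side -1 0.065 120 [-0.071  -0.0704 -0.0699 -0.068 ]
 front edge [-0.0641 -0.0632]
```

```bash
python3 -m crank '[{"dp":[-0.27,-0.61,0],"angular":[0,0,0]},{"dp":[-0.27,-0.61,0],"angular":[0,0,0]},{"dp":[0,0,0.93],"angular":[0,0,0]},{"dp":[0,0,0.93],"angular":[0,0,0]},{"dp":[0,0,0.93],"angular":[0,0,0]},{"dp":[0,0,0.93],"angular":[0,0,0]},{"dp":[0,0,0.93],"angular":[0,0,0]},{"dp":[0,0,0.93],"angular":[0,0,0]},{"dp":[0,0,0.93],"angular":[0,0,0]},{"dp":[0,0,0.93],"angular":[0,0,0]},{"dp":[0,0,0],"angular":[0,0,0]}]'; python3 -c "
from h import *
rep(-23.8);faces()"
```

```text
t: 12.6
tcp_pos: [0.4768, 0.2193, 0.2732]
tool_rot: [0.841, 0.54, 0.007, 0.001]
force: [0.7, -1.1, -1.1]
finger_gap: -0.002
gripper_force: 0.0
cab [-0.1165 -0.0523  0.2732] Fx -0.8 F [ 0.7 -1.1 -1.1] turn [-0.39  0.71  0.8 ] q [0.22 0.36 1.66 0.   1.11 0.64]
top 1 0.005 34 [-0.0716 -0.0715 -0.0714 -0.0676]
top 1 0.065 56 [-0.0712 -0.0708 -0.0707 -0.0677]
top -1 0.005 0 
top -1 0.065 0 
 front edge [-0.0632 -0.0626]
side 1 0.005 137 [-0.0717 -0.0712 -0.0705 -0.0682]
side 1 0.065 174 [-0.0718 -0.0711 -0.0706 -0.0683]
side -1 0.005 141 [-0.0714 -0.0709 -0.0703 -0.068 ]
side -1 0.065 157 [-0.0722 -0.0709 -0.0703 -0.0681]
 front edge [-0.0636 -0.0626]
```

Both drawers are home and stay there. Next I'll go over the lid to its back.

```bash
python3 -m crank '[{"dp":[0.15,0.86,0],"angular":[0,0,0]},{"dp":[0.15,0.86,0],"angular":[0,0,0]},{"dp":[0.15,0.86,0],"angular":[0,0,0]},{"dp":[0.15,0.86,0],"angular":[0,0,0]},{"dp":[0.15,0.86,0],"angular":[0,0,0]},{"dp":[0.15,0.86,0],"angular":[0,0,0]},{"dp":[0.15,0.86,0],"angular":[0,0,0]},{"dp":[0.15,0.86,0],"angular":[0,0,0]},{"dp":[0,0,0],"angular":[0,0,0]},{"dp":[0,0,-0.9],"angular":[0,0,0]},{"dp":[0,0,-0.9],"angular":[0,0,0]},{"dp":[0,0,0],"angular":[0,0,0]}]'; python3 -c "
from h import *
rep(-23.8)
d=snap('side');cv2.imwrite('pics/side4.png',cv2.resize(d['image'][120:300,180:420],None,fx=3,fy=3))"
```

```text
t: 13.9
tcp_pos: [0.5069, 0.4221, 0.2095]
tool_rot: [0.842, 0.54, -0.004, -0.001]
force: [-0.5, -0.8, -0.9]
finger_gap: -0.003
gripper_force: 0.0
cab [0.0812 0.002  0.2095] Fx -0.9 F [-0.5 -0.8 -0.9] turn [ 0.15 -0.44  0.83] q [0.52 0.62 1.37 0.   1.16 0.95]
```

View pics/side4.png

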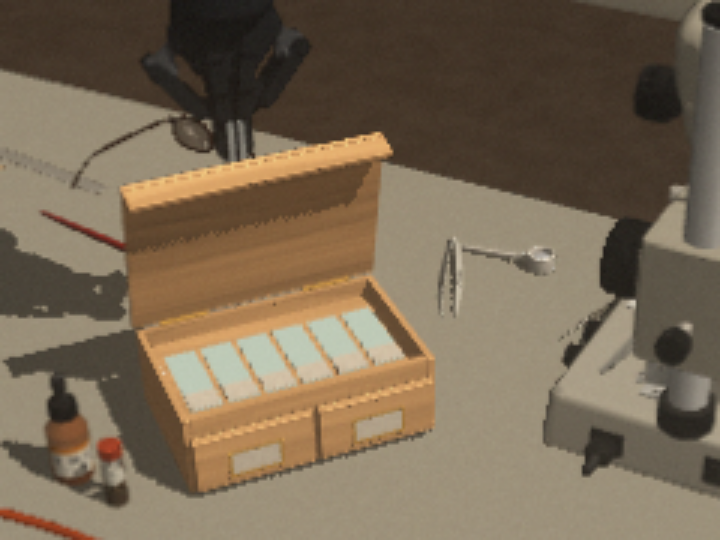

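Both drawers are flush (285,435), and the fingertips are behind the lid's free edge at (237,140). The next move is the push over.

```bash
python3 -m crank '[{"dp":[-0.14,-0.32,-0.28],"angular":[0,0,0]},{"dp":[-0.14,-0.32,0],"angular":[0,0,0]},{"dp":[-0.2,-0.45,-0.12],"angular":[0,0,0]},{"dp":[0,0,0],"angular":[0,0,0]}]';python3 -c "
from h import *
rep(-23.8)"; python3 -m crank '[{"dp":[-0.2,-0.45,-0.12],"angular":[0,0,0]},{"dp":[-0.16,-0.37,-0.25],"angular":[0,0,0]},{"dp":[-0.16,-0.37,-0.25],"angular":[0,0,0]},{"dp":[0,0,0],"angular":[0,0,0]}]' >/dev/null;python3 -c "
from h import *
rep(-23.8);d=snap('side')
P=cab(cloud(d)).reshape(-1,3);m=(abs(P[:,1])<.11)&(P[:,2]>.08)&(P[:,2]<.3)&(P[:,0]<.03)&(P[:,0]>-.15);print(np.percentile(P[m],[1,50,99],axis=0).round(3))
cv2.imwrite('pics/side5.png',cv2.resize(d['image'][120:300,180:420],None,fx=3,fy=3))"
```

```text
t: 14.35
tcp_pos: [0.4957, 0.3906, 0.2042]
tool_rot: [0.842, 0.54, 0.002, -0.001]
force: [0.3, 0.4, 0.2]
finger_gap: 0.001
gripper_force: 0.0
cab [ 0.0478 -0.0004  0.2042] Fx 0.5 F [0.3 0.4 0.2] turn [-0.21  0.19  0.88] q [0.49 0.58 1.46 0.   1.09 0.92]
cab [ 0.0093 -0.0003  0.1849] Fx -0.6 F [ 1.1 -1.1  0. ] turn [-0.18  0.14  0.87] q [0.45 0.57 1.57 0.   1.   0.88]
[[-0.037 -0.097  0.124]
 [-0.004  0.005  0.204]
 [ 0.028  0.101  0.298]]
```

View pics/side5.png

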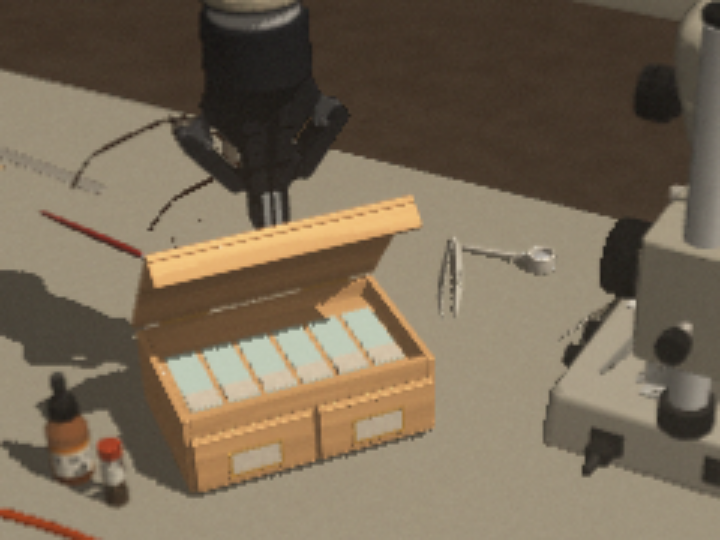

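The lid is tilting over under the fingertips (265,215), to about 0.85 rad, with little force. I'll carry on along the arc.

```bash
python3 -m crank '[{"dp":[-0.14,-0.31,-0.36],"angular":[0,0,0]},{"dp":[-0.14,-0.31,-0.36],"angular":[0,0,0]},{"dp":[0,0,0],"angular":[0,0,0]}]' >/dev/null;python3 -c "
from h import *
rep(-23.8)"; python3 -m crank '[{"dp":[-0.1,-0.22,-0.42],"angular":[0,0,0]},{"dp":[-0.1,-0.22,-0.42],"angular":[0,0,0]},{"dp":[-0.05,-0.1,-0.37],"angular":[0,0,0]},{"dp":[-0.05,-0.1,-0.37],"angular":[0,0,0]},{"dp":[0,0,0],"angular":[0,0,0]}]' >/dev/null;python3 -c "
from h import *
rep(-23.8);d=snap('side')
cv2.imwrite('pics/side6.png',cv2.resize(d['image'][120:300,180:420],None,fx=3,fy=3))"
```

```text
cab [-1.060e-02  1.000e-04  1.626e-01] Fx 0.1 F [ 0.4 -0.1 -0. ] turn [-0.17  0.09  0.84] q [0.43 0.58 1.63 0.   0.93 0.86]
cab [-0.032   0.0011  0.1141] Fx 0.3 F [0.3 0.2 0.7] turn [-0.16 -0.    0.83] q [0.4  0.63 1.71 0.   0.8  0.83]
```

View pics/side6.png

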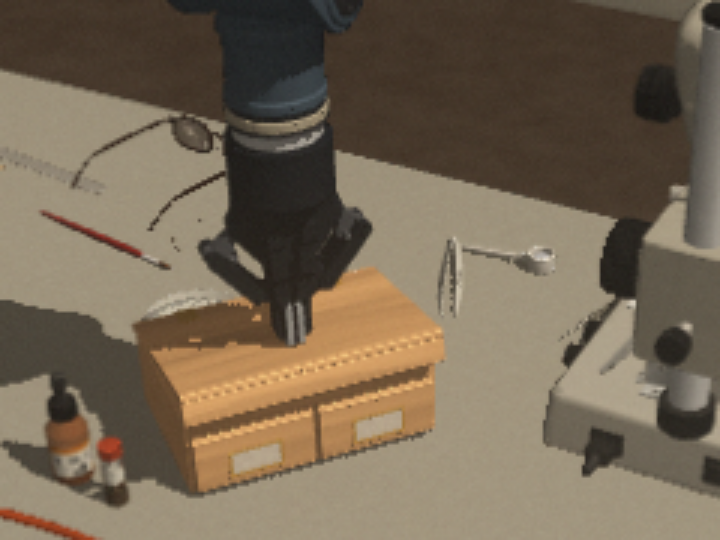

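The lid is nearly shut, with the tips on it at (293,340). Small downward steps should close it.

```bash
python3 -m crank '[{"dp":[0,0,-0.2],"angular":[0,0,0]},{"dp":[0,0,-0.2],"angular":[0,0,0]},{"dp":[0,0,-0.1],"angular":[0,0,0]},{"dp":[0,0,0],"angular":[0,0,0]}]' >/dev/null;python3 -c "
from h import *
rep(-23.8)"; python3 -m crank '[{"dp":[0,0,-0.06],"angular":[0,0,0]},{"dp":[0,0,0],"angular":[0,0,0]}]' >/dev/null;python3 -c "
from h import *
rep(-23.8)"; python3 -m crank '[{"dp":[0,0,-0.05],"angular":[0,0,0]},{"dp":[0,0,0],"angular":[0,0,0]}]' >/dev/null;python3 -c "
from h import *
rep(-23.8)"
```

```text
cab [-0.0314  0.0006  0.1   ] Fx 0.2 F [-0.   0.3  0.1] turn [-0.21  0.13  0.81] q [0.4  0.66 1.72 0.   0.77 0.83]
cab [-0.0313  0.0005  0.0986] Fx 1.2 F [ 0.2  1.2 -0.9] turn [-0.22  0.17  0.81] q [0.4  0.66 1.72 0.   0.76 0.83]
cab [-0.0314  0.0004  0.0972] Fx -1.1 F [-1.4 -0.6  0.4] turn [-0.22  0.17  0.81] q [0.4  0.66 1.72 0.   0.76 0.83]
```

```bash
python3 -m crank '[{"dp":[0,0,-0.06],"angular":[0,0,0]},{"dp":[0,0,0],"angular":[0,0,0]}]' >/dev/null;python3 -c "
from h import *
rep(-23.8)"; python3 -m crank '[{"dp":[0,0,-0.05],"angular":[0,0,0]},{"dp":[0,0,0],"angular":[0,0,0]}]' >/dev/null;python3 -c "
from h import *
rep(-23.8)"; python3 -m crank '[{"dp":[0,0,-0.05],"angular":[0,0,0]},{"dp":[0,0,0],"angular":[0,0,0]}]' >/dev/null;python3 -c "
from h import *
rep(-23.8)"
```

```text
cab [-0.0314  0.0004  0.0953] Fx -0.5 F [-0.7 -0.3  0.8] turn [-0.22  0.17  0.81] q [0.4  0.66 1.72 0.   0.76 0.83]
cab [-0.0314  0.0004  0.0945] Fx -1.1 F [-1.4 -0.6  5.2] turn [-0.22  0.19  0.8 ] q [0.4  0.66 1.72 0.   0.75 0.83]
cab [-0.0314  0.0004  0.0944] Fx -3.9 F [-3.1 -2.9 14.5] turn [-0.22  0.21  0.79] q [0.4  0.66 1.72 0.   0.75 0.83]
```

```bash
python3 -m crank '[{"dp":[0,0,0.1],"angular":[0,0,0]},{"dp":[0,0,0.9],"angular":[0,0,0]},{"dp":[0,0,0.9],"angular":[0,0,0]},{"dp":[0,0,0.9],"angular":[0,0,0]},{"dp":[0,0,0.9],"angular":[0,0,0]},{"dp":[0,0,0.9],"angular":[0,0,0]},{"dp":[0,0,0],"angular":[0,0,0]},{"dp":[0,0,0],"angular":[0,0,0]},{"dp":[0,0,0],"angular":[0,0,0]}]';python3 -c "
from h import *
rep(-23.8);faces();d=snap('side')
P=cab(cloud(d)).reshape(-1,3);m=(abs(P[:,1])<.09)&(P[:,2]>.06)&(P[:,2]<.12)&(P[:,0]<.05)&(P[:,0]>-.065);k=np.polyfit(P[m][:,0],P[m][:,2],1);print('lid slope',k)
cv2.imwrite('pics/side7.png',cv2.resize(d['image'][120:300,180:420],None,fx=3,fy=3))"
```

```text
t: 17.95
tcp_pos: [0.4621, 0.3181, 0.2291]
tool_rot: [0.842, 0.54, 0.001, -0.001]
force: [0.1, -1.2, -0.9]
finger_gap: 0.0
gripper_force: 0.0
cab [-0.0321  0.0011  0.2291] Fx -1.0 F [ 0.1 -1.2 -0.9] turn [-0.16  0.03  0.81] q [0.4  0.46 1.62 0.   1.06 0.83]
top 1 0.005 0 
top 1 0.065 0 
top -1 0.005 0 
top -1 0.065 1 
 front edge [-0.0784 -0.0784]
side 1 0.005 114 [-0.0772 -0.0757 -0.0745 -0.0692]
side 1 0.065 136 [-0.0775 -0.0761 -0.0746 -0.0688]
side -1 0.005 110 [-0.0761 -0.0749 -0.0736 -0.0687]
side -1 0.065 124 [-0.0767 -0.0752 -0.0744 -0.0687]
 front edge [-0.0792 -0.0786]
lid slope [0.00072092 0.07773246]
```

View pics/side7.png

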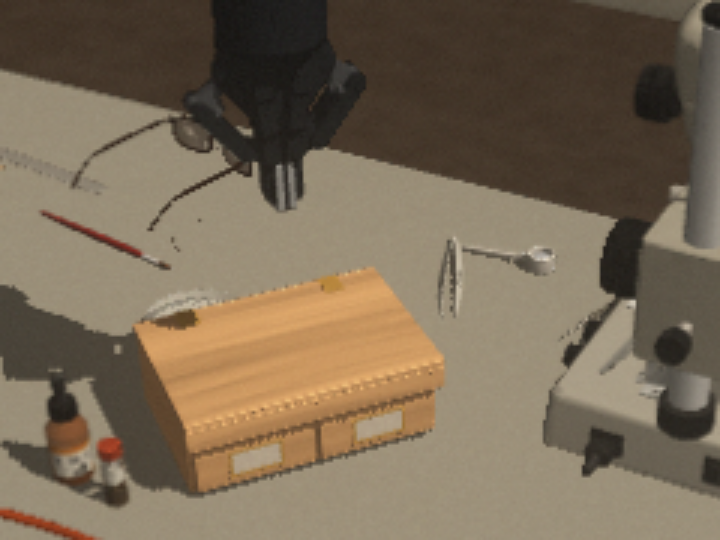

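The lid lies flat (slope under 0.001) at 77.7 mm and the drawers are flush. The bottle and vial stand where they were, and the gripper is clear above.

```bash
python3 -c "
from station import order
print(order.sign_off())"
```

```text
the job is handed in; nothing more can be done
None
```

I pushed both drawers home and shut the lid; the last camera check showed the lid flat, the cabinet only 1–2 mm from its start and the arm clear. An early push caught the cabinet's top edge with the gripper (about 30 N, limit 40 N), and the job was handed in at about 18 s with no verdict returned.

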